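# Slide a test coupon under the spring clip of its holder

## Task

Load the flat steel test coupon into its holder: with one fingertip press the long thumb bar of the spring clip down and hold it there, so that the clip's nose stands clear above the coupon, and with the other fingertip push the coupon along its channel beneath the nose until it is fully home against the end stop. Keep the bar held down until the coupon is home, then let go so that the nose springs down onto the coupon, and finish with the hand clear. The coupon is only pushed, never picked up, and the loose things lying nearby stay where they are.

Things in the scene. Friction and masses are not known exactly. Their poses are not given: they have to be found in the camera images.
- holder: grey metal coupon holder fixed to the table, 165 x 66 mm, 16 mm high. Origin: on the table under the middle of the channel; +x: direction in which the coupon is pushed; +y: side of the thumb bar; z up. Hinge lugs stand at y = 32, x = -86 and 12 mm, 26 mm above the table. No plate lies under the thumb bar, beyond y = 36 mm.
- channel (a point): point on the flat channel floor at x = -60, y = 0 mm in the holder's frame, 16 mm above the table. The floor runs from x = -100 mm to the end stop at x = 45 mm, centred on y = 0, between rails 5 mm high whose inner faces are at y = -19 and +19 mm. Behind the coupon it is empty, for the pushing fingertip.
- coupon: flat steel test coupon, 45 mm long (its x), 36 mm wide (its y), 10 mm thick, about 0.12 kg, lying in the channel with its x along the holder's x. Origin: centre of its underside. At the start its front face is 3 to 20 mm short of the clip's nose; home, its origin is at x = 22.5 mm in the holder's frame.
- coupon_front (a point): centre of the coupon's front face (the one towards the end stop), 22.5 mm ahead of its origin and 5 mm above its underside
- stop_face (a point): point on the face of the end stop, a block 50 mm wide and 14 mm high above the channel floor, 5 mm above the floor at x = 45, y = 0 mm in the holder's frame; the coupon is home when its front face meets it
- clip (a joint): spring clip, a rocker hinged along the holder's x at y = 32 mm, 5 mm above the channel floor; rad. 0: at rest, nose 1 mm above the floor, blocking the coupon. Grows as the thumb bar goes down and the nose rises, to 0.45. From 0.21 the nose clears the coupon (it reads 0.2 resting on it); 0.3 leaves 4 mm of air and takes 5 to 8 N on the middle of the bar. The spring always returns it.
- thumb_bar (a point): point to press on top of the clip's ribbed thumb bar (x = -37, y = 57), a steel strip from x = -80 to 6, y = 34 to 75 mm in the holder's frame. At rest it slopes up outwards by 0.25 rad; at clip = 0.3 it is about level, its top some 5 mm above the channel floor's level, so a second fingertip at equal height stands behind the coupon, below its top. A fingertip may slide along it.
- nose (a point): lower front edge of the clip's nose, a steel bar of 12 mm diameter, 10 mm long, its flat front end at x = 20 mm and its axis at y = -14 mm in the holder's frame (clip = 0); a 12 mm wide strap joins it to the hinge across the channel
- thread_tape: loose blue and white reel of thread tape, 54 mm across, 16 mm high, on the side of the holder away from the thumb bar; leave it alone. Origin: centre of its underside
- bolt: loose steel bolt, 19 x 47 x 17 mm, lying on the side of the holder away from the thumb bar; leave it alone. Origin: centre of its underside
- tape_measure: loose yellow tape measure, 36 x 80 x 62 mm, towards the right of the table; leave it alone. Origin: centre of its underside
There are look-alikes about, which are no part of the job. Leave any turquoise look-alike of the coupon alone.

How it is judged:
By the outcome, as a careful person would: the job done as asked, in the order asked, and still so for the second after the job is handed in, with the robot touching nothing.
It also fails if it takes over 51 s, if anything falls off the work surface, if the arm or the gripper's body presses on something with over 40 N, if the wrist force passes 120 N, or if a joint passes its speed limit or range.

## Robot

A 7-joint arm with a two-finger parallel gripper is mounted at the origin on a cart in front of the work surface, level with it; the furniture and walls round the work are solid. World frame = base frame: x ahead of the robot, y to its left, z up, the work surface at z = 0. Lengths are in m, angles in rad, forces in N, time in s.
With the tool pointing down it reaches from about 0.4 to 0.85 m from the base axis. Payload 10.4 kg.
Tool frame: the origin (TCP) lies between the finger pads; the fingertips stand 17 mm ahead of it and the grasp point (between the pads) lies 2 mm behind it; z points along the fingers, y is the direction in which the jaws open and shut (so a half turn about z gives the same grasp; the last joint's range is limited). The gripper opens to 85 mm and grips with 20 to 120 N. Pads are 22 mm wide; open, the fingers measure 114 mm over their backs; the gripper's body (76 mm by 85 mm) begins 54 mm behind the grasp point. The pads swing forward as they close: fully open they stand 13 mm farther back than shut.
Start: joints at [-1.35, 0.332, -0.065, 1.46, 0.022, 1.35, -0.088], TCP at [0.151, 0.607, 0.248] pointing down, gripper open.
Joint ranges: [-2.6, 2.6], [-0.5, 2.12], [-1.47, 1.34], [0.16, 2.42], [-1.27, 4.41], [0.06, 2.06], [-2.6, 2.6]. Speed limits (rad/s): [2.22, 2.22, 2.79, 2.79, 3.14, 3.14, 3.14].

## Interface

Orientations are given as a unit quaternion [x, y, z, w].
In Python, from workcell import manip gives the robot as it stands.
- The arm moves only by the tool jog_arm, never from a script. Its argument "steps" is one flat list of numbers, 5 for each row, row after row: the finger opening in m, from 0 to 0.0854, then the shift along the tool's x, y, z in m, then the turn about the tool's z in rad. In form: [gripper, x, y, z, twist, gripper, x, y, z, twist, ...]. A call has exactly 10 rows; each row is the pose to reach, as a shift and turn from the pose commanded when the call began, along the tool's axes at that moment; what a row does not reach only later rows make up. A row lasts 1/10 s, in which the tool goes at most 50 mm and 8.59 degrees, less where a joint would pass 70% of its speed; a pose out of reach is approached as far as the arm can. A call with a gripper value outside its range is refused whole. The fingers move at their own pace and stop on an object; "grip_force" is the grip in N (left out, the last holds). Time passes only in rows, so rows that repeat a pose let the fingers close, or fill a call up. It gives the time, the measured TCP pose, the force and the opening at its end, in the units of the state.
- manip.get_obs(): the state, without advancing time (a new reading comes with each control period).
- manip.camera(name): name is "side" or "top" or "wrist"; returns (picture, depth): 384x512x3 uint8, red, green, blue; 384x512 float32, m along the optical axis (not along the pixel's ray), 0 where there is no reading.
- manip.calibration(name): a dict with "mtx" (3x3 intrinsics, pixels), "world_to_cam" (4x4, takes a point from world to camera coordinates). Camera axes: x right, y down, z forward; pixel columns grow to the right and rows downward; lengths in m; the calibration is good to about 2 mm. The wrist camera is an equidistant fisheye: a pixel r from the principal point sees the ray r / f radians off the axis. A picture is of the moment at which its call begins: read the wrist's pose just before it. calibration takes no time and is no camera call; for the wrist camera it gives the pose at the moment of the call.
- manip.hand_in(): hands the job in, once; it reports no verdict.
The state is a dict: "clock": time; "joint_pos": joint angles; "joint_velocities": joint speeds; "tau": joint torques, N m; "position": TCP position; "ee_rot": TCP orientation; "ft_force": force on the tool from outside, world axes, zero at the start; "torque": the same for the moment, N m; "grip_width": opening from 0.0 (shut) to 1.0 (fully open).
Only numpy, scipy, OpenCV 4.12 (cv2) and the standard library are available. Lean on these libraries where they do the work, as an engineer would, in place of code of your own. Each camera call takes 0.05 s, during which the arm holds its last target.

## Working session

There is one attempt and no reset: what is moved stays moved. The work goes in short steps, Python scripts to look and compute and a tool call to move; the robot and the scene stay as the last step left them, time stands still between calls to the robot, and variables do not carry over. Pictures are saved under pics/ and viewed, and the job is handed in when it is done.

Besides the shell and the picture viewer there is one more tool, called after "Call:" as name(argument=value, ...) on one line, values as JSON. jog_arm: Moves the arm, as the interface text tells. Its arguments: {"type":"object","properties":{"steps":{"type":"array"},"grip_force":{"type":"number"}},"required":["steps"]}

```bash
ls; mkdir -p pics; python3 - <<'E'
from workcell import manip
import cv2, numpy as np
print(manip.get_obs())
for n in ["top","side","wrist"]:
    c=manip.calibration(n); print(n,c["mtx"].round(1).tolist(),c["world_to_cam"].round(3).tolist())
    p,d=manip.camera(n)
    cv2.imwrite(f"pics/{n}0.png",p[:,:,::-1]); np.save(f"pics/{n}0.npy",d)
E
```

```text
pics
{'clock': 0.0, 'joint_pos': array([-1.34962192,  0.33288695, -0.06470183,  1.46096876,  0.02163193,
        1.34987003, -0.08849044]), 'joint_velocities': array([-6.98614396e-05,  4.26176983e-04, -1.08605090e-03, -1.99703486e-03,
       -1.42124548e-04, -4.31658657e-04,  3.38502876e-04]), 'tau': array([-1.49375392e-04, -6.25437570e+01,  4.92240465e-02, -3.91613102e+01,
        1.61247054e-02,  9.89572029e-03, -4.72467931e-07]), 'position': array([0.15078208, 0.60617517, 0.2474934 ]), 'ee_rot': array([ 1.21565805e-01,  9.92583114e-01, -7.17215369e-04, -3.91387586e-05]), 'ft_force': array([ 0.0550661 , -0.06598333, -0.29759817]), 'torque': array([0.00742135, 0.00729527, 0.00155024]), 'grip_width': 0.9965351955984176}
top [[363.0, 0.0, 258.3], [0.0, 363.0, 188.0], [0.0, 0.0, 1.0]] [[-0.008, -1.0, -0.008, -0.082], [-0.998, 0.009, -0.066, 0.519], [0.066, 0.007, -0.998, 0.86], [0.0, 0.0, 0.0, 1.0]]
side [[449.7, 0.0, 256.1], [0.0, 449.7, 191.5], [0.0, 0.0, 1.0]] [[0.895, -0.446, -0.005, -0.531], [-0.283, -0.56, -0.778, 0.127], [0.344, 0.698, -0.628, 0.764], [0.0, 0.0, 0.0, 1.0]]
wrist [[297.3, 0.0, 254.8], [0.0, 297.3, 190.9], [0.0, 0.0, 1.0]] [[0.242, 0.97, -0.002, -0.624], [0.932, -0.232, 0.278, -0.036], [0.269, -0.069, -0.961, 0.381], [0.0, 0.0, 0.0, 1.0]]
```

View pics/top0.png

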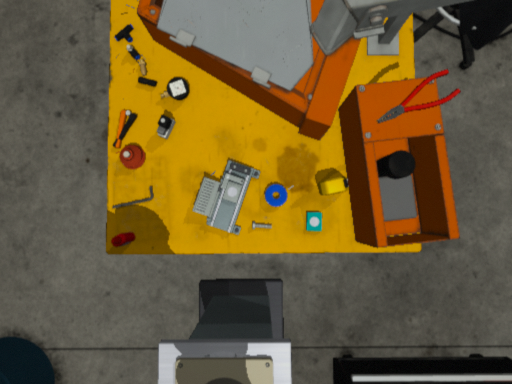

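View pics/side0.png

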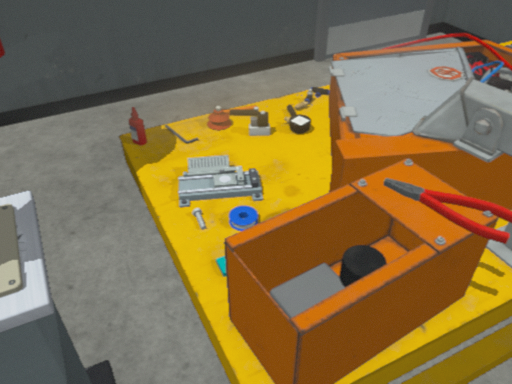

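View pics/wrist0.png

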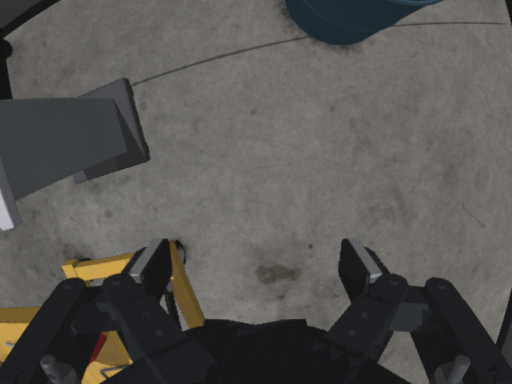

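```bash
cat > h.py <<'E'
import numpy as np, cv2
from workcell import manip
def back(n,d,u,v,c=None):
    c=c or manip.calibration(n); K=c["mtx"]; z=d[v,u]
    p=np.array([(u-K[0,2])/K[0,0]*z,(v-K[1,2])/K[1,1]*z,z,1.])
    return (np.linalg.inv(c["world_to_cam"])@p)[:3]
def proj(n,P,c=None):
    c=c or manip.calibration(n); K=c["mtx"]
    q=(np.c_[np.atleast_2d(P),np.ones(len(np.atleast_2d(P)))]@c["world_to_cam"].T)[:,:3]
    r=q@K.T; return r[:,:2]/r[:,2:]
E
python3 - <<'E'
import cv2,numpy as np
a=cv2.imread("pics/top0.png"); s=a[150:240,185:285]
cv2.imwrite("pics/topc.png",cv2.resize(s,None,fx=6,fy=6,interpolation=cv2.INTER_CUBIC))
a=cv2.imread("pics/side0.png"); s=a[145:235,170:270]
cv2.imwrite("pics/sidec.png",cv2.resize(s,None,fx=6,fy=6,interpolation=cv2.INTER_CUBIC))
E
```

```text
(no output)
```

View pics/topc.png

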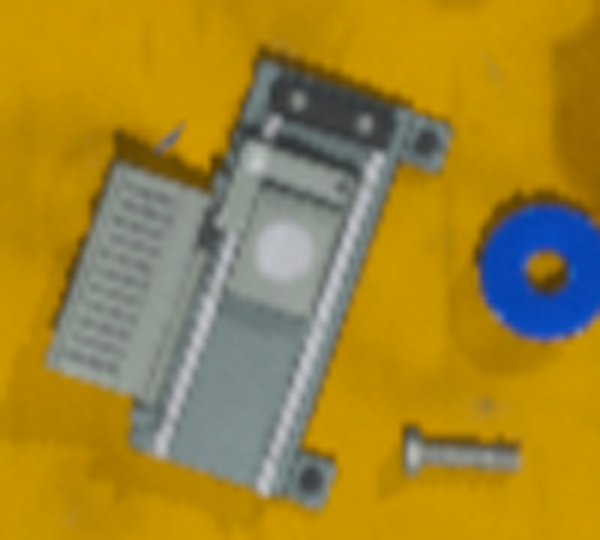

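View pics/sidec.png

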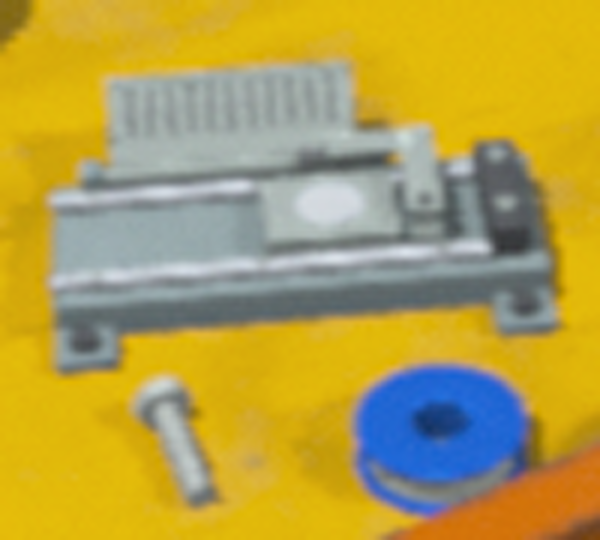

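```bash
cat >> h.py <<'E'
def H(x,y,yaw):
    c,s=np.cos(yaw),np.sin(yaw); T=np.eye(4); T[:2,:2]=[[c,-s],[s,c]]; T[:2,3]=x,y; return T
def tw(p,P):  # p=(x,y,yaw), P holder mm
    P=np.atleast_2d(np.array(P,float))/1000
    return (np.c_[P,np.ones(len(P))]@H(*p).T)[:,:3]
E
python3 - <<'E'
from h import *
from scipy.optimize import least_squares
hp=[(-100,21.5,21),(-100,-21.5,21),(45,25,30),(45,-25,30)]
top=np.array([(160,455),(265,492),(272,110),(396,146)])
top=(top+.5)/6-.5+[185,150]
ct=manip.calibration("top"); cs=manip.calibration("side")
f=lambda p:(proj("top",tw(p,hp),ct)-top).ravel()
r=least_squares(f,[0.5,-0.03,-0.3]); p=r.x; print(p,r.fun.round(2))
d=np.load("pics/top0.npy")
for u,v in [(210,210),(225,213),(232,192),(240,170),(207,195)]: print(u,v,back("top",d,u,v,ct).round(4))
def box(x0,x1,y0,y1,z): return [(x0,y0,z),(x1,y0,z),(x1,y1,z),(x0,y1,z)]
shapes=[box(45,63,-25,25,30),box(-100,45,-19,19,16),box(-100,45,-19,19,21),box(10,20,-20,-8,29)]
a=.25
def bar(x,y): return (x,y,16+5+ (y-34)*np.tan(a)) 
shapes.append([bar(-80,34),bar(6,34),bar(6,75),bar(-80,75)])
for n,c,o in [("top",ct,(185,150)),("side",cs,(170,145))]:
    im=cv2.imread(f"pics/{n}0.png"); s=im[o[1]:o[1]+90,o[0]:o[0]+100]
    s=cv2.resize(s,None,fx=6,fy=6,interpolation=cv2.INTER_CUBIC)
    for sh in shapes:
        q=(proj(n,tw(p,sh),c)-o+.5)*6-.5
        cv2.polylines(s,[q.round().astype(np.int32)],True,(0,0,255),1)
    cv2.imwrite(f"pics/{n}_ov.png",s)
E
```

```text
[ 0.51593367 -0.02813662 -0.34469827] [ 0.4   0.04 -0.15 -0.15  0.34 -0.37 -0.58  0.49]
210 210 [0.466  0.0294 0.0242]
225 213 [ 0.4585 -0.0057  0.0167]
232 192 [ 0.5084 -0.0235  0.026 ]
240 170 [ 0.5604 -0.0432  0.032 ]
207 195 [0.5016 0.0358 0.0293]
```

```bash
python3 -c "
import cv2,numpy as np
a=cv2.imread('pics/top_ov.png');b=cv2.imread('pics/side_ov.png');cv2.imwrite('pics/ov.png',cv2.resize(np.hstack([a,b]),(800,360)))"
```

```text
(no output)
```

View pics/top_ov.png

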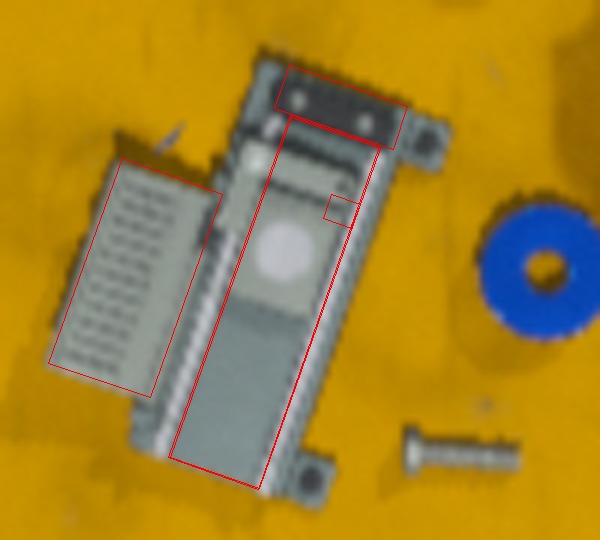

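View pics/side_ov.png

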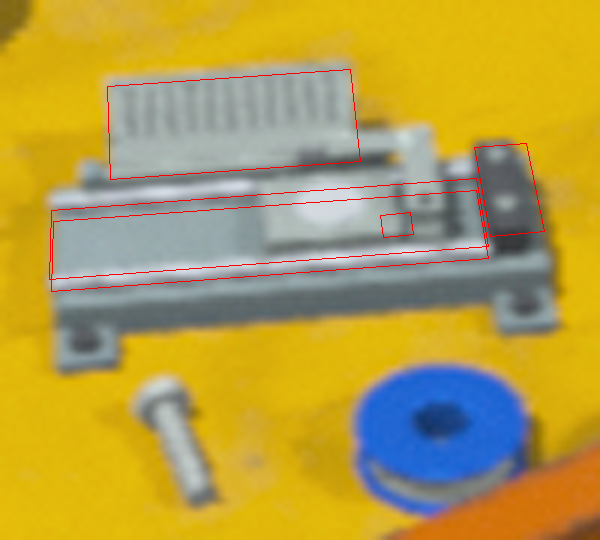

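```bash
cat >> h.py <<'E'
from scipy.spatial.transform import Rotation as R
def plan(p,hx,hy,z):
    """shift in tool axes + twist to place TCP at holder (hx,hy mm), z m, tool x = -holder x"""
    o=manip.get_obs(); Rt=R.from_quat(o["ee_rot"]).as_matrix()
    g=tw(p,[hx,hy,0])[0]; g[2]=z
    sh=Rt.T@(g-o["position"])
    xd=-np.array([np.cos(p[2]),np.sin(p[2]),0]); l=Rt.T@xd
    print("t",o["clock"],"pos",o["position"].round(4),"F",o["ft_force"].round(2),"w",round(o["grip_width"]*85.4,2))
    print("goal",g.round(4),"shift",sh.round(4),"twist",round(np.arctan2(l[1],l[0]),4),"tilt",np.round(Rt[:,2],4))
E
python3 - <<'E'
from h import *
plan([0.516,-.028,-.345],-55,28,.17)
c=manip.calibration("wrist")
o=manip.get_obs(); Rt=R.from_quat(o["ee_rot"]).as_matrix()
w=np.linalg.inv(c["world_to_cam"]); print("cam in tool",Rt.T@(w[:3,3]-o["position"]), (Rt.T@w[:3,:3]).round(3))
E
```

```text
t 0.15 pos [0.1508 0.6063 0.2477] F [-0.02  0.04 -0.58] w 85.35
goal [0.4737 0.017  0.17  ] shift [-0.4556 -0.4939  0.0782] twist 0.1013 tilt [-2.0e-04 -1.1e-03 -1.0e+00]
cam in tool [ 0.07047978  0.00050858 -0.12673744] [[-0.001 -0.961 -0.278]
 [ 1.    -0.    -0.001]
 [ 0.001 -0.278  0.961]]
```

Call:
jog_arm(steps=[0.045, -0.046, -0.049, 0, 0.05, 0.045, -0.091, -0.099, 0, 0.1, 0.045, -0.137, -0.148, 0, 0.1, 0.045, -0.182, -0.198, 0, 0.1, 0.045, -0.228, -0.247, 0, 0.1, 0.045, -0.273, -0.296, 0.01, 0.1, 0.045, -0.319, -0.346, 0.02, 0.1, 0.045, -0.364, -0.395, 0.04, 0.1, 0.045, -0.41, -0.445, 0.06, 0.1, 0.045, -0.4556, -0.4939, 0.078, 0.1013])

```text
clock: 1.15
position: [0.3899, 0.1691, 0.2102]
ee_rot: [0.172, 0.985, 0.0, 0.0]
ft_force: [1.2, 0.6, -0.5]
grip_width: 0.528
```

```bash
python3 - <<'E'
from h import *
plan([0.516,-.028,-.345],-55,28,.17)
E
```

```text
t 1.15 pos [0.3899 0.1691 0.2102] F [ 1.16  0.59 -0.54] w 45.06
goal [0.4737 0.017  0.17  ] shift [-0.1303 -0.1149  0.0401] twist 0.0 tilt [ 5.e-04  9.e-04 -1.e+00]
```

Call:
jog_arm(steps=[0.045, -0.045, -0.04, 0.01, 0, 0.045, -0.09, -0.08, 0.02, 0, 0.045, -0.12, -0.105, 0.035, 0, 0.045, -0.13, -0.115, 0.04, 0, 0.045, -0.13, -0.115, 0.04, 0, 0.045, -0.13, -0.115, 0.04, 0, 0.045, -0.13, -0.115, 0.04, 0, 0.045, -0.13, -0.115, 0.04, 0, 0.045, -0.13, -0.115, 0.04, 0, 0.045, -0.13, -0.115, 0.04, 0])

```text
clock: 2.15
position: [0.4728, 0.0193, 0.1705]
ee_rot: [0.171, 0.985, 0.0, 0.0]
ft_force: [0.8, -0.4, -0.3]
grip_width: 0.526
```

```bash
cat >> h.py <<'E'
def wproj(P,c):
    K=c["mtx"]; P=np.atleast_2d(P)
    q=(np.c_[P,np.ones(len(P))]@c["world_to_cam"].T)[:,:3]
    rr=np.hypot(q[:,0],q[:,1]); th=np.arctan2(rr,q[:,2]); k=K[0,0]*th/np.maximum(rr,1e-9)
    return np.c_[K[0,2]+k*q[:,0],K[1,2]+k*q[:,1]]
def wback(u,v,c,z=None,depth=None):
    K=c["mtx"]; a=np.array([u-K[0,2],v-K[1,2]]); r=np.hypot(*a); th=r/K[0,0]
    ray=np.r_[a/max(r,1e-9)*np.tan(th),1.]; T=np.linalg.inv(c["world_to_cam"])
    if depth is not None: return (T@np.r_[ray*depth,1])[:3]
    d=T[:3,:3]@ray; o=T[:3,3]; return o+d*(z-o[2])/d[2]
def box(x0,x1,y0,y1,z): return [(x0,y0,z),(x1,y0,z),(x1,y1,z),(x0,y1,z)]
def bar(x,y,q=0.,a=.25):
    return (x,y,0)
SH=[box(45,63,-25,25,30),box(-100,45,-19,19,16),box(-100,45,-19,19,21)]
E
python3 - <<'E'
from h import *
plan([0.516,-.028,-.345],-55,28,.17)
c=manip.calibration("wrist")
p,d=manip.camera("wrist"); cv2.imwrite("pics/w1.png",p[:,:,::-1]); np.save("pics/w1.npy",d); np.save("pics/w1c.npy",c["world_to_cam"])
im=p[:,:,::-1].copy()
im=cv2.resize(im,(800,600),interpolation=cv2.INTER_CUBIC)
cv2.imwrite("pics/w1b.png",im)
for s in SH:
    q=(wproj(tw([0.516,-.028,-.345],s),c)+.5)*1.5625-.5
    cv2.polylines(im,[q.round().astype(np.int32)],True,(0,0,255),1)
cv2.imwrite("pics/w1o.png",im)
E
```

```text
t 2.15 pos [0.4728 0.0193 0.1705] F [ 0.85 -0.44 -0.35] w 44.94
goal [0.4737 0.017  0.17  ] shift [-0.0017 -0.0019  0.0005] twist 0.0009 tilt [ 4.e-04  5.e-04 -1.e+00]
```

View pics/w1b.png

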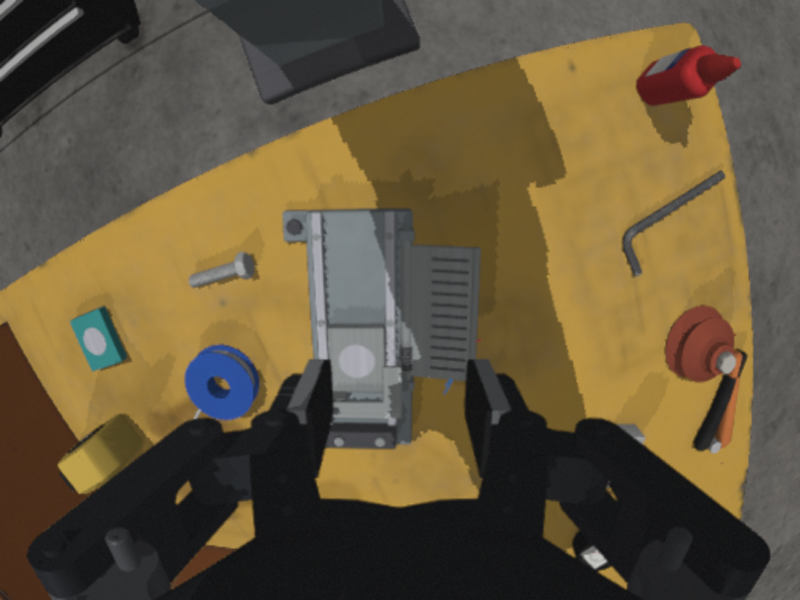

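View pics/w1o.png

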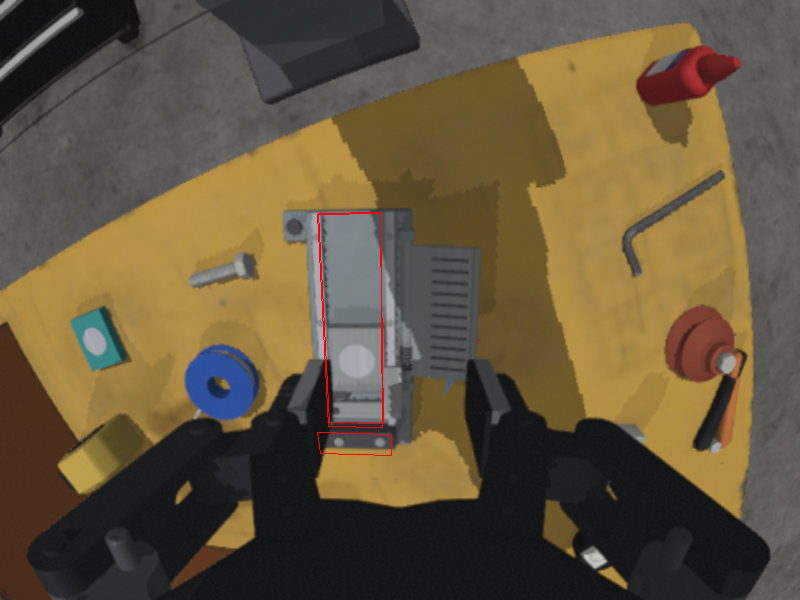

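```bash
python3 - <<'E'
from h import *
p=[.5165,-.0265,-.345]
c=manip.calibration("wrist"); d=np.load("pics/w1.npy")
Ti=np.linalg.inv(H(*p))
def hold(P): return (Ti@np.r_[P,1])[:3]*1000
for n,u,v,z in [("rear edge top",357,326,.026),("front edge top",357,393,.026),("circle",357,361,.026),("floor near end",356,212,.016),("bar near-out",478,247,.03),("bar far-out",468,380,.03),("railL in bottom near",328,213,.016),("railR in top near",386,212,.021)]:
    u,v=(u+.5)/1.5625-.5,(v+.5)/1.5625-.5
    print(n,hold(wback(u,v,c,z=z)).round(1), hold(wback(u,v,c,depth=d[int(round(v)),int(round(u))])).round(1))
o=manip.get_obs(); Rt=R.from_quat(o["ee_rot"]).as_matrix()
# finger pixels in tool frame
pts=[]
for v in range(220,330,1):
  for u in range(150,360):
    if 0.03<d[v,u]<.16:
      q=Rt.T@(wback(u,v,c,depth=d[v,u])-o["position"]); pts.append(np.r_[q*1000,u,v])
pts=np.array(pts)
for sgn in (-1,1):
  s=pts[(pts[:,1]*sgn>0)&(abs(pts[:,1])<60)]
  print(sgn,"zmax",np.percentile(s[:,2],[90,99,99.9,100]).round(1))
  t=s[s[:,2]>s[:,2].max()-6]; print("tip x",t[:,0].min().round(1),t[:,0].max().round(1),"y",t[:,1].min().round(1),t[:,1].max().round(1))
E
```

```text
rear edge top [-30.8   2.7  26. ] [-29.9   2.5  23.3]
front edge top [16.1  1.2 26. ] [20.8  0.3 17.1]
circle [-7.1  2.  26. ] [-7.5  2.1 26.9]
floor near end [-100.3    2.7   16. ] [-100.4    2.8   17.1]
bar near-out [-81.3  75.2  30. ] [-81.7  74.8  32.4]
bar far-out [ 4.8 73.2 30. ] [-59.4  51.5 160. ]
railL in bottom near [-100.   -14.5   16. ] [-100.1  -14.2   17.6]
railR in top near [-100.7   21.1   21. ] [-100.8   21.1   22.3]
-1 zmax [-5.2  9.  12.9 13.3]
tip x -11.1 11.1 y -29.0 -21.9
1 zmax [-4.9  9.  12.2 13.9]
tip x -10.1 11.0 y 22.4 29.2
```

```bash
python3 - <<'E'
from h import *
plan([0.5168,-.0256,-.345],-55,28,.06)
E
```

```text
t 2.2 pos [0.4728 0.0192 0.1705] F [0.52 0.49 0.58] w 44.81
goal [0.4745 0.0194 0.06  ] shift [-0.0016  0.0007  0.1105] twist 0.0006 tilt [ 2.e-04  4.e-04 -1.e+00]
```

Call:
jog_arm(steps=[0.052, -0.001, 0.001, 0.03, 0, 0.052, -0.0015, 0.001, 0.06, 0, 0.052, -0.0015, 0.001, 0.09, 0, 0.052, -0.0015, 0.001, 0.105, 0, 0.052, -0.0015, 0.001, 0.11, 0, 0.052, -0.0015, 0.001, 0.11, 0, 0.052, -0.0015, 0.001, 0.11, 0, 0.052, -0.0015, 0.001, 0.11, 0, 0.052, -0.0015, 0.001, 0.11, 0, 0.052, -0.0015, 0.001, 0.11, 0])

```text
clock: 3.2
position: [0.4748, 0.0193, 0.0608]
ee_rot: [0.172, 0.985, 0.0, 0.0]
ft_force: [0.3, -0.6, 0.7]
grip_width: 0.61
```

```bash
cat >> h.py <<'E'
def look(tag,p):
    o=manip.get_obs(); c=manip.calibration("wrist"); im,d=manip.camera("wrist"); 
    np.save(f"pics/w{tag}.npy",d); cv2.imwrite(f"pics/w{tag}.png",im[:,:,::-1])
    cv2.imwrite(f"pics/w{tag}b.png",cv2.resize(im[80:310,140:400,::-1],None,fx=3,fy=2.6 and 2.6,interpolation=cv2.INTER_CUBIC) if 0 else cv2.resize(im[100:300,140:400,::-1],None,fx=3,fy=3,interpolation=cv2.INTER_CUBIC))
    s,ds=manip.camera("side"); np.save(f"pics/s{tag}.npy",ds); cv2.imwrite(f"pics/s{tag}.png",s[:,:,::-1])
    cv2.imwrite(f"pics/s{tag}b.png",cv2.resize(s[135:235,160:280,::-1],None,fx=6,fy=6,interpolation=cv2.INTER_CUBIC))
    Rt=R.from_quat(o["ee_rot"]).as_matrix(); Q=[]
    for v in range(100,330):
      for u in range(100,410):
        if 0.03<d[v,u]<.25:
          q=Rt.T@(wback(u,v,c,depth=d[v,u])-o["position"])*1000
          if 2<q[2]<22 and abs(q[0])<14 and 15<abs(q[1])<45: Q.append(q)
    Q=np.array(Q)
    for sg in (-1,1):
        s=Q[Q[:,1]*sg>0]
        if len(s): print(sg,"n",len(s),"z",np.percentile(s[:,2],[50,90,99,100]).round(1),"y",s[:,1].min().round(1),s[:,1].max().round(1))
E
python3 - <<'E'
from h import *
P=[0.5168,-.0256,-.345]
plan(P,-55,28,.045)
look("2",P)
E
```

```text
t 3.2 pos [0.4748 0.0193 0.0608] F [ 0.29 -0.59  0.71] w 52.12
goal [0.4745 0.0194 0.045 ] shift [ 0.0003 -0.0001  0.0158] twist 0.0 tilt [ 8.e-04  5.e-04 -1.e+00]
-1 n 223 z [ 5.6 10.3 12.3 12.7] y -38.1 -25.2
1 n 238 z [ 5.9 10.  12.6 12.9] y 25.9 39.4
```

View pics/w2b.png

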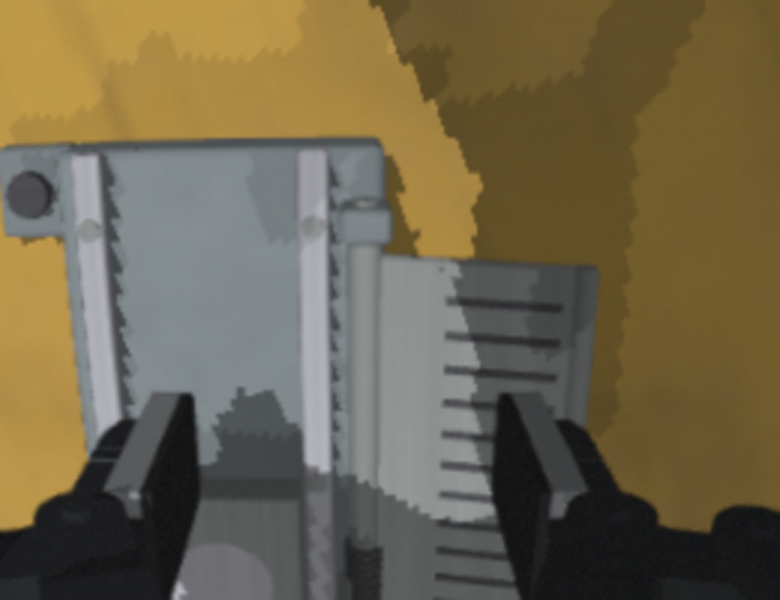

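View pics/s2b.png

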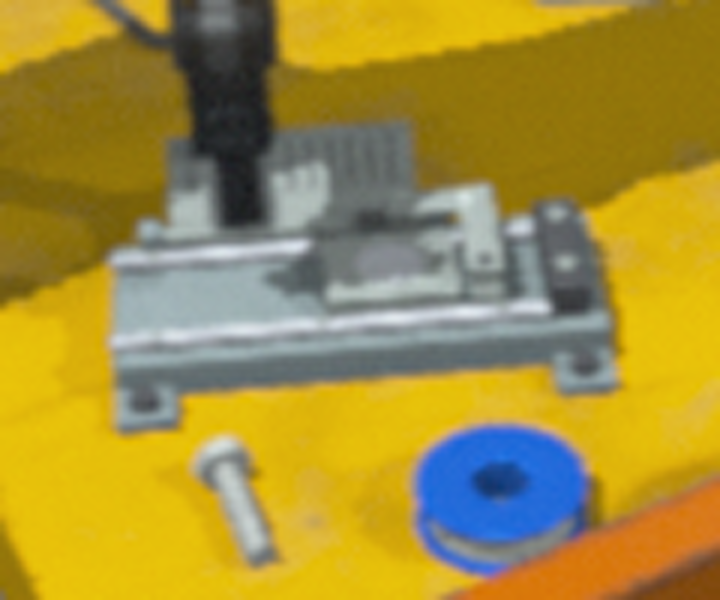

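```bash
python3 - <<'E'
from h import *
p=[0.5168,-.0256,-.345]
c=manip.calibration("wrist"); Ti=np.linalg.inv(H(*p)); d=np.load("pics/w2.npy")
for n,u,v,z in [("Lrail ctr",88,160,.021),("Lrail c2",103,380,.021),("Rrail ctr",313,160,.021),("Rrail c2",315,420,.021),("bar corner",597,268,.032),("coupon rear top",250,495,.026),("near end",200,150,.016)]:
    u,v=(u+.5)/3-.5+140,(v+.5)/3-.5+100
    print(n,((Ti@np.r_[wback(u,v,c,z=z),1])[:3]*1000).round(1),((Ti@np.r_[wback(u,v,c,depth=d[int(round(v)),int(round(u))]),1])[:3]*1000).round(1))
E
```

```text
Lrail ctr [-100.1  -21.4   21. ] [-100.2  -21.2   21.7]
Lrail c2 [-54.3 -22.   21. ] [-54.6 -21.7  21.9]
Rrail ctr [-99.5  22.2  21. ] [-99.6  22.3  21.9]
Rrail c2 [-45.8  22.   21. ] [-46.4  22.1  22.1]
bar corner [-81.4  75.1  32. ] [-81.8  74.7  33.2]
coupon rear top [-30.6   8.4  26. ] [-30.1   8.3  25.1]
near end [-100.9   -0.    16. ] [-101.     0.2   17.1]
```

Call:
jog_arm(steps=[0.052, 0, 0, 0.008, 0, 0.052, 0, 0, 0.014, 0, 0.052, 0, 0, 0.017, 0, 0.052, 0, 0, 0.019, 0, 0.052, 0, 0, 0.021, 0, 0.052, 0, 0, 0.022, 0, 0.052, 0, 0, 0.023, 0, 0.052, 0, 0, 0.0235, 0, 0.052, 0, 0, 0.0235, 0, 0.052, 0, 0, 0.0235, 0])

```text
clock: 4.3
position: [0.4748, 0.0197, 0.0371]
ee_rot: [0.171, 0.985, 0.0, 0.0]
ft_force: [-1.3, 3.1, 6.3]
grip_width: 0.606
```

```bash
python3 - <<'E'
from h import *
P=[0.5168,-.0256,-.345]
plan(P,-55,28,.034)
look("3",P)
E
```

```text
t 4.3 pos [0.4748 0.0197 0.0371] F [-1.33  3.1   6.33] w 51.78
goal [0.4745 0.0194 0.034 ] shift [ 0.0001 -0.0004  0.0031] twist 0.0003 tilt [ 4.e-04  7.e-04 -1.e+00]
-1 n 1815 z [19.8 20.7 21.3 21.8] y -45.0 -15.0
1 n 1757 z [12.5 13.5 14.1 15.1] y 15.0 45.0
```

View pics/s3b.png

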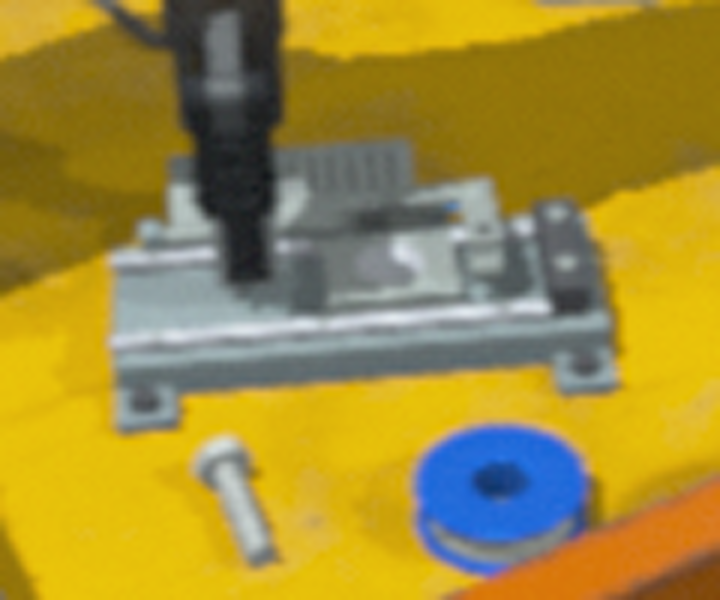

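View pics/w3b.png

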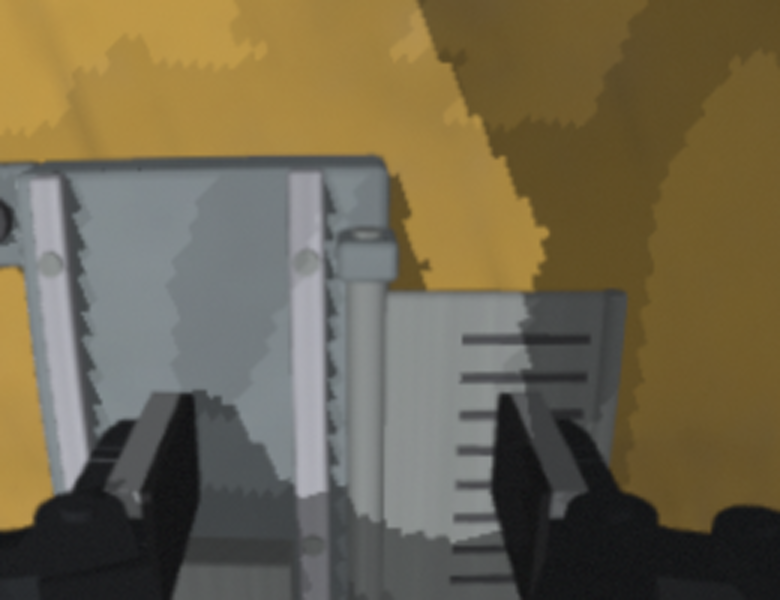

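```bash
cat >> h.py <<'E'
def barslope(tag,p,x0=-79,x1=5):
    c=manip.calibration("wrist"); d=np.load(f"pics/w{tag}.npy"); Ti=np.linalg.inv(H(*p)); Q=[]
    for v in range(100,320):
        for u in range(240,400):
            if .05<d[v,u]<.4:
                q=(Ti@np.r_[wback(u,v,c,depth=d[v,u]),1])[:3]*1000
                if x0<q[0]<x1 and 40<q[1]<74 and 12<q[2]<38: Q.append(q)
    Q=np.array(Q); A=np.c_[Q[:,1]-57,np.ones(len(Q))]
    k=np.linalg.lstsq(A,Q[:,2],rcond=None)[0]
    for _ in range(5):
        r=abs(Q[:,2]-A@k); m=r<2; k=np.linalg.lstsq(A[m],Q[m,2],rcond=None)[0]
    print("bar n",m.sum(),len(m),"slope",k[0].round(3),"z57",k[1].round(2))
E
python3 - <<'E'
from h import *
P=[0.5168,-.0256,-.345]
barslope("3",P,-79,-68)
E
```

```text
bar n 1349 1351 slope 0.042 z57 24.56
```

Call:
jog_arm(steps=[0.052, 0, 0, 0.001, 0, 0.052, 0, 0, 0.002, 0, 0.052, 0, 0, 0.003, 0, 0.052, 0, 0, 0.0033, 0, 0.052, 0, 0, 0.0035, 0, 0.052, 0, 0, 0.0035, 0, 0.052, 0, 0, 0.0035, 0, 0.052, 0, 0, 0.0035, 0, 0.052, 0, 0, 0.0035, 0, 0.052, 0, 0, 0.0035, 0])

```text
clock: 5.4
position: [0.4749, 0.0198, 0.0337]
ee_rot: [0.172, 0.985, 0.001, 0.0]
ft_force: [-2.1, 3.8, 7.8]
grip_width: 0.603
```

```bash
python3 - <<'E'
from h import *
P=[0.5168,-.0256,-.345]
plan(P,-40,28,.034)
look("4",P)
barslope("4",P,-79,-68)
E
```

```text
t 5.4 pos [0.4749 0.0198 0.0337] F [-2.14  3.79  7.83] w 51.53
goal [0.4886 0.0143 0.034 ] shift [-0.0148 -0.0005 -0.0003] twist 0.0003 tilt [ 5.e-04  1.e-03 -1.e+00]
-1 n 1779 z [16.5 17.4 18.  18.6] y -45.0 -15.0
1 n 1738 z [11.9 13.5 14.5 15.2] y 15.0 45.0
bar n 1317 1319 slope -0.085 z57 21.35
```

View pics/s4b.png

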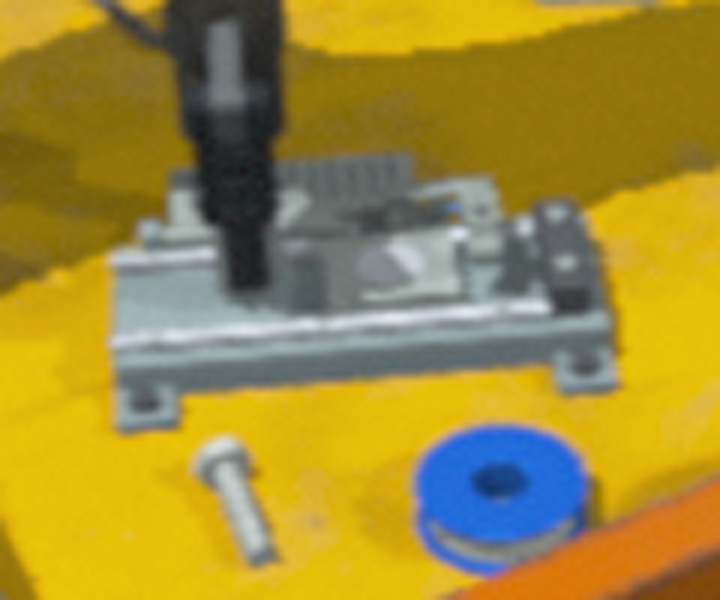

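Call:
jog_arm(steps=[0.052, -0.004, 0, 0, 0, 0.052, -0.008, 0, 0, 0, 0.052, -0.012, 0, 0, 0, 0.052, -0.015, 0, 0, 0, 0.052, -0.018, 0, 0, 0, 0.052, -0.021, 0, 0, 0, 0.052, -0.024, 0, 0, 0, 0.052, -0.027, 0, 0, 0, 0.052, -0.03, 0, 0, 0, 0.052, -0.03, 0, 0, 0])

```text
clock: 6.5
position: [0.5028, 0.0094, 0.0336]
ee_rot: [0.172, 0.985, 0.0, -0.0]
ft_force: [-3.3, 2.1, 7.6]
grip_width: 0.606
```

```bash
python3 - <<'E'
from h import *
P=[0.5168,-.0256,-.345]
plan(P,-11,28,.034)
look("5",P)
barslope("5",P,-79,-45)
E
```

```text
t 6.5 pos [0.5028 0.0094 0.0336] F [-3.28  2.1   7.62] w 51.73
goal [0.5159 0.0045 0.034 ] shift [-0.014  -0.0002 -0.0005] twist 0.0002 tilt [-5.e-04  7.e-04 -1.e+00]
-1 n 1972 z [16.2 17.1 17.8 18.2] y -45.0 -15.0
1 n 1725 z [11.9 13.8 14.8 15.3] y 15.0 45.0
bar n 4488 4497 slope -0.101 z57 21.07
```

View pics/s5b.png

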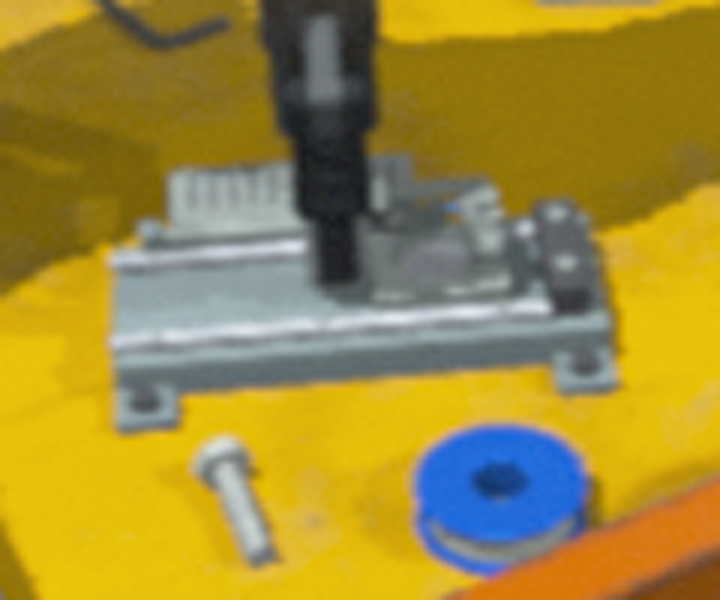

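View pics/w5b.png

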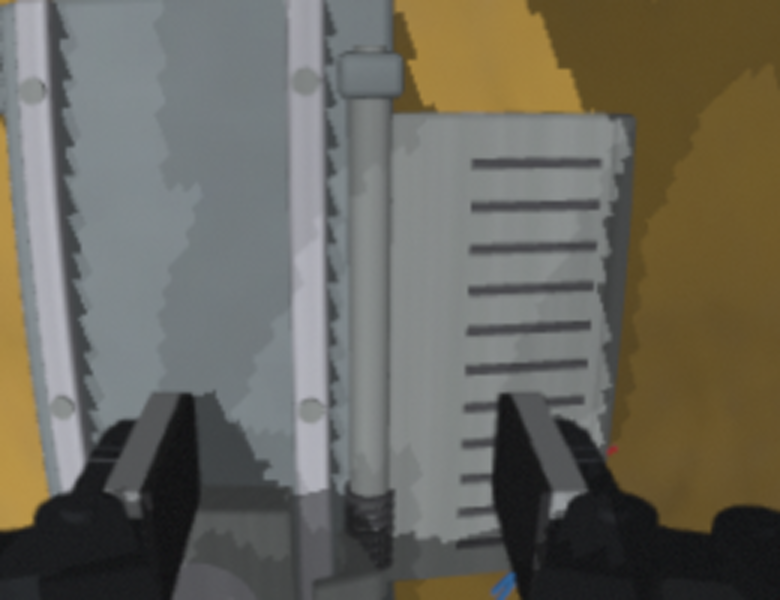

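Call:
jog_arm(steps=[0.052, -0.003, 0, 0, 0, 0.052, -0.006, 0, 0, 0, 0.052, -0.009, 0, 0, 0, 0.052, -0.011, 0, 0, 0, 0.052, -0.012, 0, 0, 0, 0.052, -0.013, 0, 0, 0, 0.052, -0.0135, 0, 0, 0, 0.052, -0.014, 0, 0, 0, 0.052, -0.014, 0, 0, 0, 0.052, -0.014, 0, 0, 0])

```text
clock: 7.6
position: [0.5147, 0.0051, 0.0333]
ee_rot: [0.171, 0.985, 0.0, -0.001]
ft_force: [-7.9, 3.3, 11.1]
grip_width: 0.607
```

```bash
python3 - <<'E'
from h import *
P=[0.5168,-.0256,-.345]
plan(P,-11,28,.034)
look("6",P)
barslope("6",P,-79,-45)
E
```

```text
t 7.6 pos [0.5147 0.0051 0.0333] F [-7.91  3.26 11.06] w 51.84
goal [0.5159 0.0045 0.034 ] shift [-0.0013 -0.0002 -0.0007] twist 0.0004 tilt [-0.0028  0.0013 -1.    ]
-1 n 1962 z [15.9 16.8 17.5 17.7] y -45.0 -15.0
1 n 1742 z [11.8 14.  15.  16.5] y 15.0 45.0
bar n 4690 4703 slope -0.116 z57 20.73
```

View pics/s6b.png

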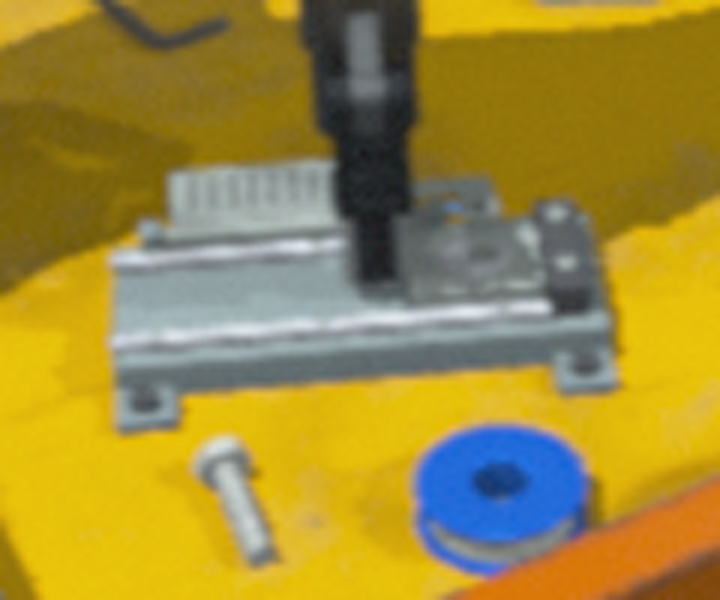

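Call:
jog_arm(steps=[0.052, -0.0005, 0, 0, 0, 0.052, -0.001, 0, 0, 0, 0.052, -0.0015, 0, 0, 0, 0.052, -0.002, 0, 0, 0, 0.052, -0.002, 0, 0, 0, 0.052, -0.002, 0, 0, 0, 0.052, -0.002, 0, 0, 0, 0.052, -0.002, 0, 0, 0, 0.052, -0.002, 0, 0, 0, 0.052, -0.002, 0, 0, 0])

```text
clock: 8.7
position: [0.515, 0.005, 0.0329]
ee_rot: [0.171, 0.985, 0.001, -0.003]
ft_force: [-14.7, 6.7, 15.3]
grip_width: 0.608
```

```bash
python3 - <<'E'
from h import *
P=[0.5168,-.0256,-.345]
plan(P,-11,28,.034)
look("7",P); barslope("7",P,-79,-45)
t,d=manip.camera("top"); cv2.imwrite("pics/t7b.png",cv2.resize(t[150:240,185:285,::-1],None,fx=6,fy=6,interpolation=cv2.INTER_CUBIC))
E
```

```text
t 8.7 pos [0.515  0.005  0.0329] F [-14.71   6.72  15.31] w 51.95
goal [0.5159 0.0045 0.034 ] shift [-0.001  -0.0002 -0.0012] twist 0.0005 tilt [-0.0063  0.0021 -1.    ]
-1 n 1966 z [15.5 16.4 17.1 17.8] y -45.0 -15.0
1 n 1731 z [11.7 14.3 15.4 15.8] y 15.0 45.0
bar n 4675 4688 slope -0.134 z57 20.27
```

View pics/s7b.png

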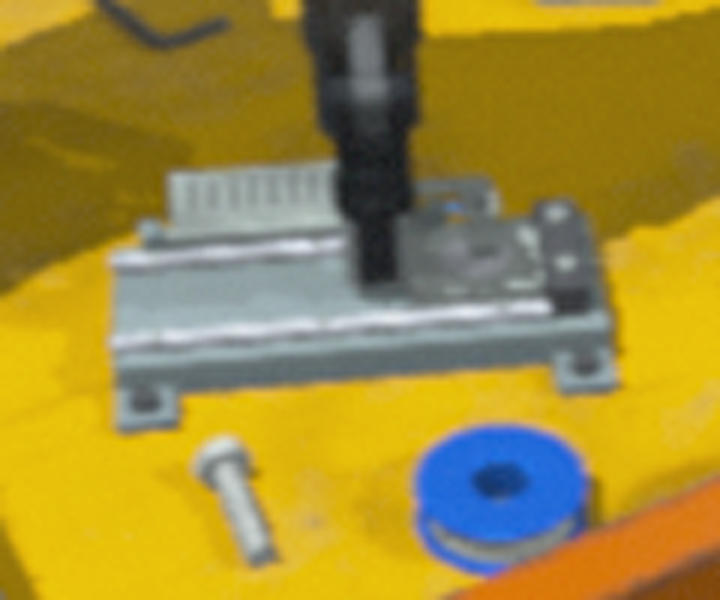

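View pics/w7b.png

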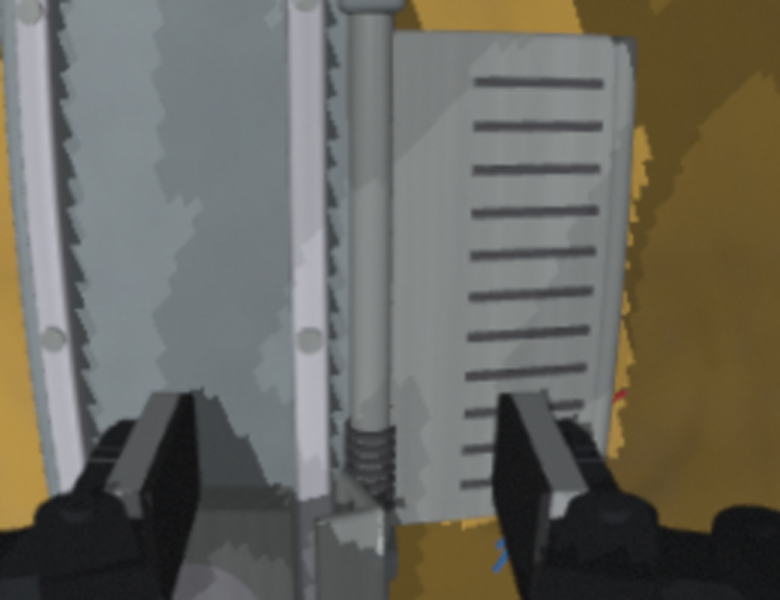

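Call:
jog_arm(steps=[0.052, 0.001, 0, 0, 0, 0.052, 0.002, 0, 0, 0, 0.052, 0.004, 0, 0, 0, 0.052, 0.006, 0, 0, 0, 0.052, 0.007, 0, 0, 0, 0.052, 0.007, 0, 0, 0, 0.052, 0.007, 0, 0, 0, 0.052, 0.007, 0, 0, 0, 0.052, 0.007, 0, 0, 0, 0.052, 0.007, 0, 0, 0])

```text
clock: 9.85
position: [0.5136, 0.0056, 0.0346]
ee_rot: [0.172, 0.985, 0.0, 0.002]
ft_force: [3.8, -0.4, 7.2]
grip_width: 0.609
```

```bash
python3 - <<'E'
from h import *
P=[0.5168,-.0256,-.345]
plan(P,-11,28,.034)
look("8",P); barslope("8",P,-79,-45)
E
```

```text
t 9.85 pos [0.5136 0.0056 0.0346] F [ 3.81 -0.38  7.2 ] w 52.05
goal [0.5159 0.0045 0.034 ] shift [-0.0026 -0.0003  0.0007] twist -0.0008 tilt [ 0.0049  0.     -1.    ]
-1 n 1968 z [17.3 18.1 18.7 19.3] y -45.0 -15.0
1 n 1755 z [12.2 13.4 14.2 15.2] y 15.0 45.0
bar n 4747 4752 slope -0.055 z57 22.21
```

View pics/s8b.png

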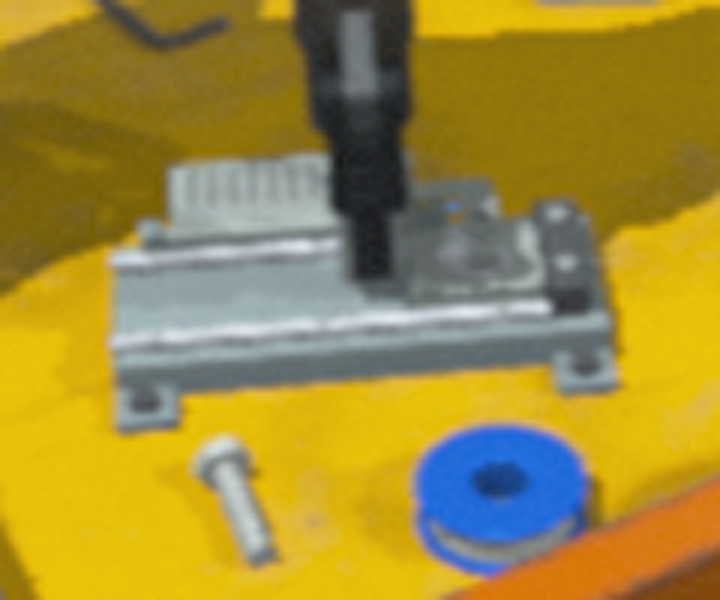

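View pics/w8b.png

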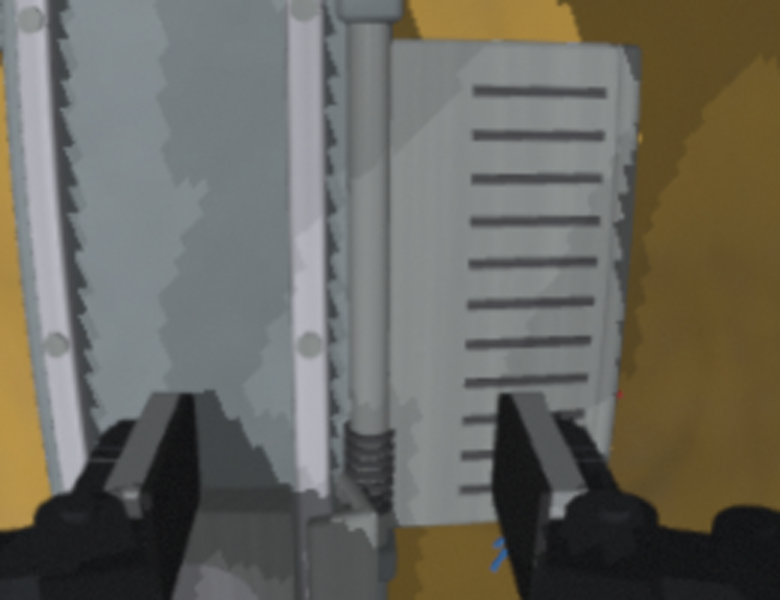

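Call:
jog_arm(steps=[0.052, 0.001, 0, -0.002, 0, 0.052, 0.002, 0, -0.004, 0, 0.052, 0.002, 0, -0.007, 0, 0.052, 0.002, 0, -0.01, 0, 0.052, 0.002, 0, -0.015, 0, 0.052, 0.002, 0, -0.025, 0, 0.052, 0.002, 0, -0.045, 0, 0.052, 0.002, 0, -0.07, 0, 0.052, 0.002, 0, -0.1, 0, 0.052, 0.002, 0, -0.13, 0])

```text
clock: 10.95
position: [0.5091, 0.0064, 0.165]
ee_rot: [0.172, 0.985, -0.0, 0.0]
ft_force: [-0.4, -0.2, 0.4]
grip_width: 0.607
```

Call:
jog_arm(steps=[0.052, 0.03, 0, -0.02, 0, 0.052, 0.06, 0, -0.03, 0, 0.052, 0.06, 0, -0.03, 0, 0.052, 0.06, 0, -0.03, 0, 0.052, 0.06, 0, -0.03, 0, 0.052, 0.06, 0, -0.03, 0, 0.052, 0.06, 0, -0.03, 0, 0.052, 0.06, 0, -0.03, 0, 0.052, 0.06, 0, -0.03, 0, 0.052, 0.06, 0, -0.03, 0])

```text
clock: 11.95
position: [0.4529, 0.0269, 0.1932]
ee_rot: [0.172, 0.985, -0.0, -0.0]
ft_force: [0.5, -1.0, 0.1]
grip_width: 0.608
```

```bash
python3 - <<'E'
from h import *
P=[0.5168,-.0256,-.345]
plan(P,-55,28,.17)
look("9",P)
im=cv2.imread("pics/w9.png"); cv2.imwrite("pics/w9f.png",cv2.resize(im[100:330,100:400],None,fx=2.6,fy=2.6,interpolation=cv2.INTER_CUBIC))
c=manip.calibration("wrist")
s=cv2.imread("pics/s9.png")
x=cv2.resize(s[135:235,160:280],None,fx=6,fy=6,interpolation=cv2.INTER_CUBIC)
cs=manip.calibration("side")
for b in [box(0,45,-18,18,26)]:
    q=(proj("side",tw(P,b),cs)-[160,135]+.5)*6-.5
    cv2.polylines(x,[q.round().astype(np.int32)],True,(0,0,255),1)
cv2.imwrite("pics/s9o.png",x)
E
```

```text
t 11.95 pos [0.4529 0.0269 0.1932] F [ 0.46 -0.99  0.06] w 51.96
goal [0.4745 0.0194 0.17  ] shift [-0.0229  0.0002  0.0232] twist -0.0002 tilt [-3.e-04 -2.e-04 -1.e+00]
-1 n 226 z [ 5.7 10.2 12.1 13.4] y -38.5 -25.2
1 n 241 z [ 5.6 10.3 12.2 13.2] y 25.8 39.7
```

View pics/w9f.png

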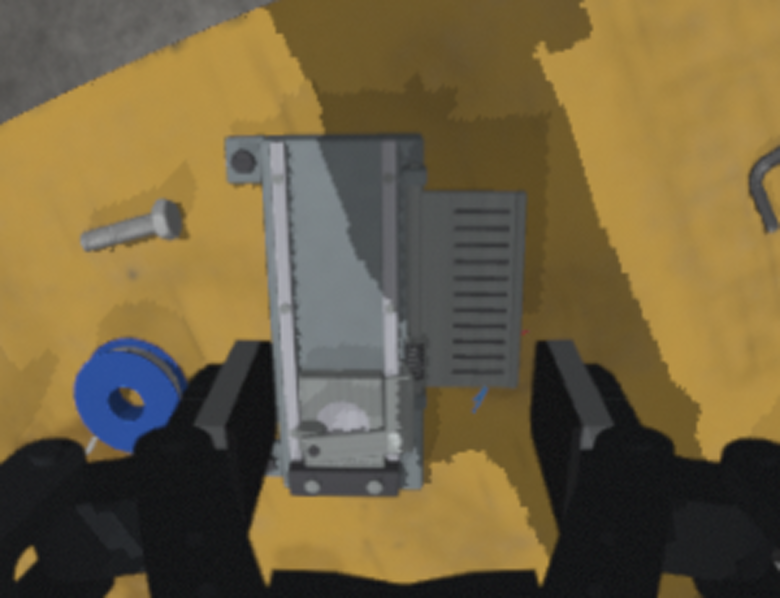

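View pics/s9b.png

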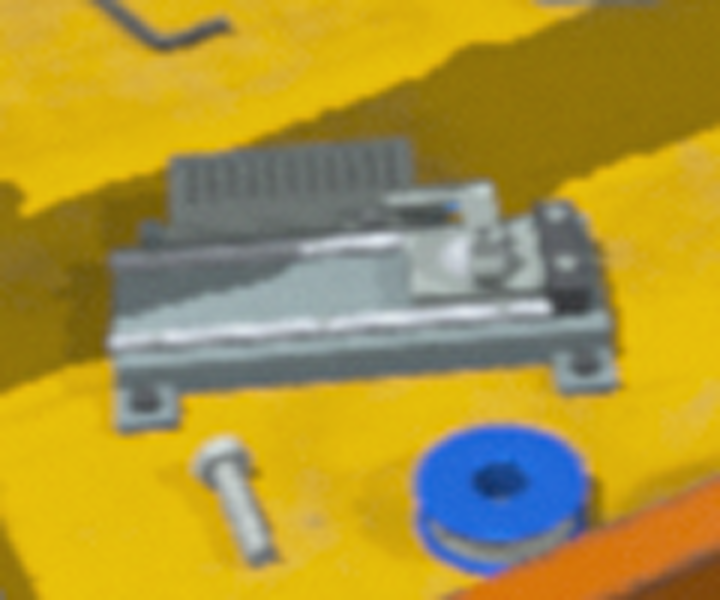

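View pics/s9o.png

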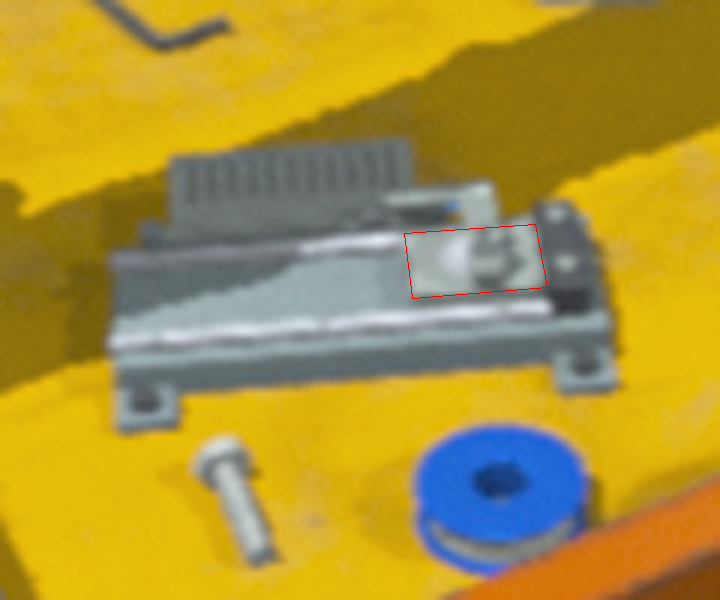

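```bash
python3 - <<'E'
from h import *
p=[0.5168,-.0256,-.345]
c=manip.calibration("wrist"); Ti=np.linalg.inv(H(*p)); d=np.load("pics/w9.npy")
im=cv2.imread("pics/w9.png"); cv2.imwrite("pics/w9z.png",cv2.resize(im[230:300,190:270],None,fx=8,fy=8,interpolation=cv2.INTER_CUBIC))
t,dt=manip.camera("top"); cv2.imwrite("pics/t9.png",cv2.resize(t[150:240,185:285,::-1],None,fx=6,fy=6,interpolation=cv2.INTER_CUBIC))
for n,u,v,z in [("coupon rear top",340,377,.026),("near end",350,136,.016),("stop face top",345,464,.03)]:
    u,v=(u+.5)/2.6-.5+100,(v+.5)/2.6-.5+100
    print(n,((Ti@np.r_[wback(u,v,c,z=z),1])[:3]*1000).round(1))
# bar slope via side depth
barslope("9",p,-79,5)
E
```

```text
coupon rear top [-1.6  1.1 26. ]
near end [-102.2    6.8   16. ]
stop face top [39.9  2.2 30. ]
bar n 2303 2311 slope 0.061 z57 25.02
```

View pics/w9z.png

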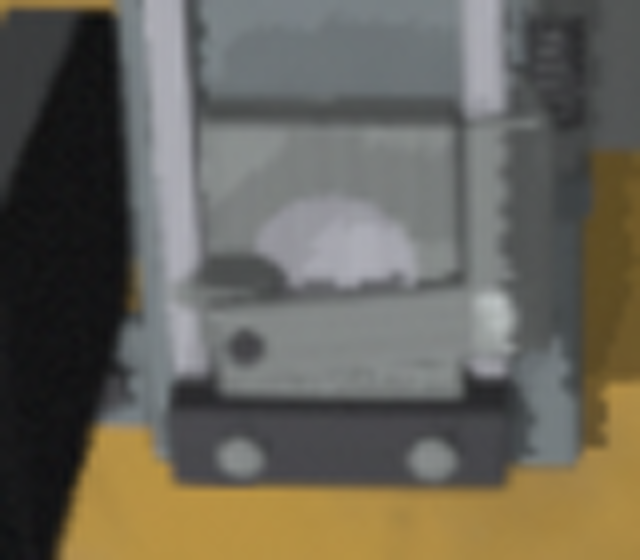

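View pics/t9.png

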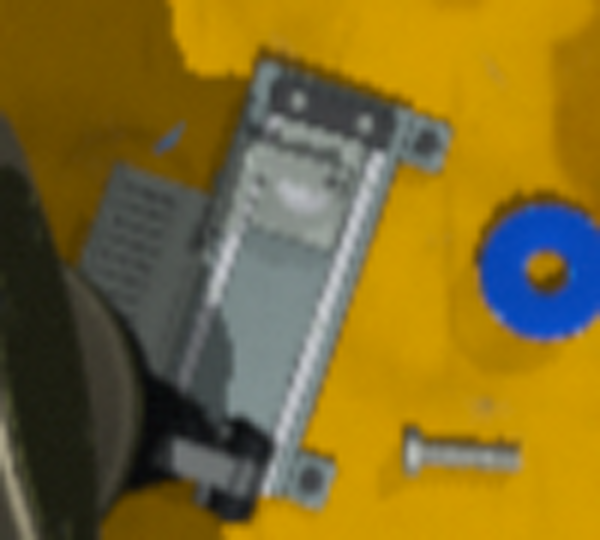

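```bash
python3 - <<'E'
from h import *
d=np.load("pics/top0.npy"); c=manip.calibration("top")
for u,v in [(300,125),(310,134),(325,125),(260,105),(245,95),(280,115),(345,140)]: print(u,v,back("top",d,u,v,c).round(3))
plan([0.5168,-.0256,-.345],40,5,.17)
s=cv2.imread("pics/s9.png"); cv2.imwrite("pics/s9z.png",cv2.resize(s[160:195,220:265],None,fx=16,fy=16,interpolation=cv2.INTER_CUBIC))
E
```

```text
300 125 [ 0.664 -0.186  0.046]
310 134 [ 0.642 -0.209  0.049]
325 125 [ 0.636 -0.225  0.159]
260 105 [ 0.728 -0.092 -0.003]
245 95 [ 0.753 -0.055 -0.002]
280 115 [ 0.694 -0.14   0.027]
345 140 [ 0.629 -0.294  0.035]
t 12.1 pos [0.4529 0.027  0.1933] F [-0.24  0.2  -0.6 ] w 52.45
goal [ 0.5561 -0.0344  0.17  ] shift [-0.1179 -0.0228  0.0233] twist -0.0001 tilt [-0.  0. -1.]
```

View pics/s9z.png

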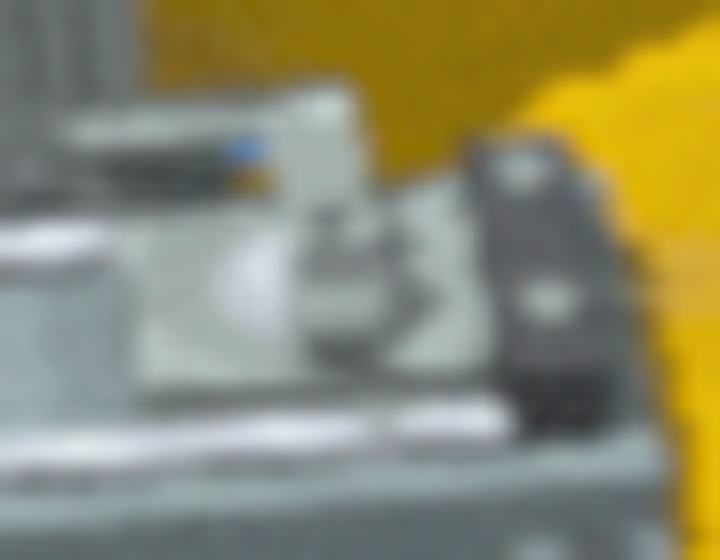

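Call:
jog_arm(steps=[0.052, -0.03, -0.006, 0, 0, 0.052, -0.06, -0.012, 0, 0, 0.052, -0.09, -0.018, 0, 0, 0.052, -0.118, -0.023, 0.01, 0, 0.052, -0.118, -0.023, 0.02, 0, 0.052, -0.118, -0.023, 0.02, 0, 0.052, -0.118, -0.023, 0.02, 0, 0.052, -0.118, -0.023, 0.02, 0, 0.052, -0.118, -0.023, 0.02, 0, 0.052, -0.118, -0.023, 0.02, 0])

```text
clock: 13.1
position: [0.5562, -0.0342, 0.1739]
ee_rot: [0.171, 0.985, 0.0, 0.0]
ft_force: [0.1, -0.6, 1.4]
grip_width: 0.61
```

```bash
python3 - <<'E'
from h import *
p=[0.5168,-.0256,-.345]
c=manip.calibration("wrist"); im,d=manip.camera("wrist"); np.save("pics/w10.npy",d); im=im[:,:,::-1]; cv2.imwrite("pics/w10.png",im)
cv2.imwrite("pics/w10b.png",cv2.resize(im[120:270,170:370],None,fx=4,fy=4,interpolation=cv2.INTER_CUBIC))
print(wproj(tw(p,[(0,0,26),(45,0,26),(45,0,30),(0,18,26),(-80,75,30)]),c).round(1), manip.get_obs()["position"])
E
```

```text
[[248.8 140. ]
 [249.  186.9]
 [248.9 188. ]
 [268.2 140. ]
 [331.   56.2]] [ 0.55618905 -0.03425677  0.17372154]
```

View pics/w10b.png

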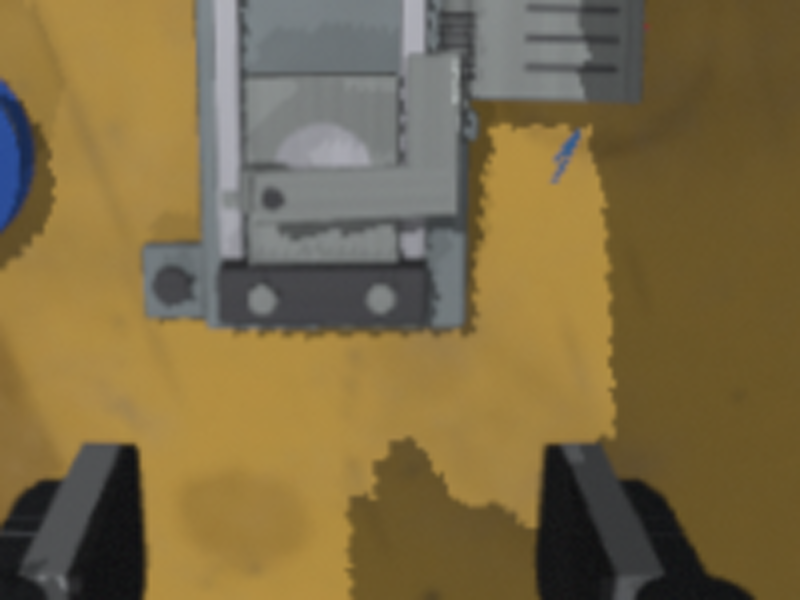

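```bash
python3 -c "
from workcell import manip
print(manip.get_obs()['clock'], manip.hand_in())"
```

```text
the job is handed in; nothing more can be done
13.15 None
```

The coupon is loaded: it sits against the end stop with the clip's nose resting on it. I handed the job in at 13.15 s, with the hand clear about 16 cm above the table.

**What I did:** One fingertip held the thumb bar down, with the clip at about 0.34 rad by the bar's slope. The other fingertip pushed the coupon about 30 mm under the raised nose. I then backed the pushing finger off a little with the bar still held, let go of the bar, and lifted away.

**Checks:**
- **Coupon home:** a further 2 mm of commanded push moved the hand only 0.3 mm, while the force along the channel rose from about 9 to 16 N. The close wrist view shows no gap at the stop, and the coupon's rear edge is within about 1 mm of the home position.
- **Bar held:** the clip stayed at about 0.3 rad or more until the coupon was home.
- **Nose down:** after release the bar's slope gives about 0.19 rad, which matches the 0.2 expected when the nose rests on the coupon. The side view shows it resting there.
- **Loose things:** the bolt and the reel looked unmoved in the top and side views; I did not measure the tape measure or the turquoise look-alike again, but the hand stayed away from both.

**Disagreement:** one oblique wrist view placed the top edge of the stop about 3–5 mm nearer than stated. That same view put another known edge about 2 mm off. The force check and the close view both show contact with the stop.

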